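# Set and lock the depth stop on a jar lid

### The arm

A 6-joint arm with a two-finger parallel gripper is mounted at the origin on a cart in front of the work surface, level with it; the furniture and walls round the work are solid. World frame = base frame: x ahead of the robot, y to its left, z up, the work surface at z = 0. Lengths are in m, angles in rad, forces in N, time in s.
With the tool pointing down it reaches from about 0.4 to 0.825 m from the base axis. Payload 7 kg.
Tool frame: the origin (TCP) lies midway between the tips of the shut fingers; the grasp point (between the pads) lies 19 mm behind it; z points along the fingers, y is the direction in which the jaws open and shut (so a half turn about z gives the same grasp; the last joint's range is limited). The gripper opens to 88 mm and grips with 3 to 60 N. Pads are 19 mm wide; open, the fingers measure 130 mm over their backs; the gripper's body (78 mm by 193 mm) begins 47 mm behind the grasp point.
Start: joints at [0.288, 0.359, 0.012, 0, -1.224, -0.288], TCP at [0.675, -0, 0.227] pointing down, gripper open.
Joint ranges: [-3.07, 3.07], [-1.43, 2.12], [-1.02, 1.25], [-3.03, 1.67], [-3.05, -0], [-3.03, 3.03]. Speed limits (rad/s): [2.39, 2.39, 3.01, 3.14, 3.14, 3.14].

### API

Orientations are given as a 3x3 rotation matrix whose columns are the frame's x, y, z axes.
In Python, from bench import * gives the robot as it stands. The module is installed in compiled form; this text tells all that it offers.
- The arm moves only by the tool move_arm, never from a script. Its arguments are lists of equal length, an entry for each row: "xyz": the shift along the tool's x, y, z scaled (see below), a list of three; "delta_rot": the turn, a rotation vector about the tool's x, y, z scaled (see below), a list of three; "jaw": the opening, from 0 (shut) to 1 (fully open). In form: {"xyz": [[x, y, z], ...], "delta_rot": [[rx, ry, rz], ...], "jaw": [jaw, ...]}. A call has 1 to 20 rows; each row is the pose to reach, as a shift and turn from the pose commanded when the call began, along the tool's axes at that moment, turning the shorter way round; what a row does not reach only later rows make up. The controller multiplies each number of a shift by 200 mm and each number of a turn by 180 degrees. A row lasts 1/12 s, in which the tool goes at most 41.7 mm and 7.16 degrees, less where a joint would pass 70% of its speed; a pose out of reach is approached as far as the arm can. A call with a number of a shift or a turn outside -1 to 1 is refused whole. A call with a gripper value outside its range is refused whole. The fingers move at their own pace and stop on an object; "force" is the grip in N (left out, the last holds). Time passes only in rows, so rows that repeat a pose let the fingers close. It gives the time, the measured TCP pose, the force and the opening at its end, in the units of the state.
- observe(): the state, without advancing time (a new reading comes with each control period).
- capture(name): name is "scene" or "side" or "wrist"; returns the picture (420x560x3 uint8, red, green, blue); there is no depth.
- get_calibration(name): a dict with "camera_matrix" (3x3 intrinsics, pixels), "cam_to_world" (4x4, takes a point from camera to world coordinates). Camera axes: x right, y up, looking along -z (the intrinsics and any distortion apply to the point x, -y, -z); pixel columns grow to the right and rows downward; lengths in m; the calibration is good to about 2 mm. A picture is of the moment at which its call begins: read the wrist's pose just before it. get_calibration takes no time and is no camera call; for the wrist camera it gives the pose at the moment of the call.
- close_job(): hands the job in, once; it reports no verdict.
The state is a dict: "t": time; "qpos": joint angles; "qd": joint speeds; "tau": joint torques, N m; "ee_pos": TCP position; "tool_rot": TCP orientation; "wrist_force": force on the tool from outside, world axes, zero at the start; "wrist_torque": the same for the moment, N m; "gripper_width": finger opening in m.
Only numpy, scipy, OpenCV 4.12 (cv2) and the standard library are available. Lean on these libraries where they do the work, as an engineer would, in place of code of your own. Each camera call takes 0.05 s, during which the arm holds its last target.

### The job

Set the depth stop of the small setting stand to the jar in its nest: take the winged knob on top, push the rod down until its sprung foot bears gently on the jar's lid (the foot's spring pressed in about half-way, never squashed home), and while holding that light pressure turn the knob clockwise, seen from above, as far as it goes so that the rod stays locked there. Do not turn the knob before the foot is on the lid, let go at the end, and do not knock or shift the bottle and the dropper bottle beside the stand.

Things in the scene. Friction and masses are not known exactly. Their poses are not given: they have to be found in the camera images.
- depth_stop: fixed setting stand: grey foot plate 150 x 120 x 16 mm; steel column 22 mm thick, 50 mm to +x of the centre, top 194 mm up; grey cross arm (top 176 mm up) with an upright dark sleeve, 39 mm thick, 126 to 187 mm up, in which the stop rod slides. Origin: centre of the plate's underside, on the worktop, z up. The rod's axis is at x = -25 mm, y = 0 of this frame
- nest (a point): centre of the ring nest's top, 38 mm above the worktop, on the rod's axis. The ring (inner diameter 45 mm) holds a loose white screw-top jar, 41 mm across, 58 mm tall, on a hidden packing piece whose height differs each time: the lid's flat top lies anywhere from 76 to 92 mm above the worktop and is not measured; find it by touch
- knob_grip (a point): grip of the winged lock knob on top of the rod: a black bar 46 mm long (x axis), 14 mm thick (y axis), 36 mm high (z up), its top 13 mm above this point, its underside 23 mm below (a hub 17 mm thick follows). On the rod's axis, 272 mm above the worktop with the rod up; goes down and turns with rod and knob
- stop_rod (a joint): travel of the rod in m: 0 up (as it starts), growing as it is pushed down, at most 0.050. Moving it down takes about 5 N before the foot touches (return spring 2 N, slide friction 3 N); any more is pressure on the foot. Let go unlocked, it slips back until the foot hardly presses (about 1 N)
- stop_foot: the sprung foot at the rod's lower end, a dark rubber disc 22 mm across, 6 mm thick; origin at the centre of its underside, 112 mm above the worktop with the rod up. It gives way upward into the rod by at most 6 mm: first resistance 1 N, then 2.5 N per mm, about 16 N when squashed home and rigid from there
- lock_knob (a joint): turn of the lock knob in rad: 0 to 0.15 at the start (unlocked), growing clockwise seen from above, end stop at 1.4. From about 0.5 on an eccentric jams the rod ever harder in its sleeve and turning takes up to about 0.3 N m; past 1.15 it is over its dead centre: rod locked, knob stays or goes on to its end stop by itself
- bottle_mid (a point): bystander: white screw-cap bottle 40 mm across, 85 mm tall, standing loose at the stand's +y side; point half-way up its axis
- dropper_mid (a point): bystander: small dropper bottle 28 mm across, 70 mm tall, standing loose at the stand's -y side; point half-way up its axis

How it is judged:
On the way, in this order (a step that is already met when the one before it is completed fails the run):
1. the foot bears on the lid with 2 to 14 N while the knob is still unlocked (below 0.5 rad) (contact force between stop_foot and anything else between 2 and 14 N and value of joint lock_knob below 0.5 rad), for 0.2 s.
2. the knob is turned past 1.15 rad with the foot still bearing on the lid with 2 to 14 N (contact force between stop_foot and anything else between 2 and 14 N and value of joint lock_knob above 1.15 rad), for 0.2 s.
At the end, for the whole second after the job is handed in: the knob is locked (past 1.15 rad), and with nothing holding it the rod stays down and at rest, its foot bearing on the jar's lid with 2 to 14 N (spring in by 0.4 to 5.2 mm) (all of step 2 and value of joint stop_rod above 0.018 m and linear speed of stop_foot below 0.01 m/s); the robot touches nothing.
It fails at once if the foot is pressed with more than 20 N (contact force between stop_foot and anything else above 20 N).
It fails at once if the knob is turned past 0.7 rad while the foot bears with less than 0.5 N (value of joint lock_knob above 0.7 rad and contact force between stop_foot and anything else below 0.5 N).
It fails at once if the bottle or the dropper bottle beside the stand is shifted by more than 15 mm (distance of any of bottle_mid, dropper_mid from where it was at the start of the episode above 0.015 m).
It also fails if it takes over 32 s, if anything falls off the work surface, if the arm or the gripper's body presses on something with over 40 N, if the wrist force passes 120 N, or if a joint passes its speed limit or range.

## Working session

There is one attempt and no reset: what is moved stays moved. The work goes in short steps, Python scripts to look and compute and a tool call to move; the robot and the scene stay as the last step left them, time stands still between calls to the robot, and variables do not carry over. Pictures are saved under pics/ and viewed, and the job is handed in when it is done.

Besides the shell and the picture viewer there is one more tool, called by a JSON object that holds its "api" and its "payload". move_arm: Moves the arm, as the interface text tells. Its arguments: {"type":"object","properties":{"xyz":{"type":"array"},"delta_rot":{"type":"array"},"jaw":{"type":"array"},"force":{"type":"number"}},"required":["xyz","delta_rot","jaw"]}

```bash
mkdir -p pics; python3 - <<'E'
from bench import *
import cv2
s=observe();print({k:(v if not hasattr(v,'round') else v) for k,v in s.items()})
for n in("scene","side","wrist"):
    c=get_calibration(n);print(n,c)
    cv2.imwrite(f"pics/{n}0.png",capture(n)[:,:,::-1])
E
```

```text
{'t': 0.0, 'qpos': array([ 2.88076225e-01,  3.59383673e-01,  1.10542615e-02, -3.49275442e-04,
       -1.22410194e+00, -2.88060555e-01]), 'qd': array([ 2.03190815e-03, -1.14297536e-03,  3.56004732e-04, -1.27577473e-03,
       -2.82457486e-05, -9.28378738e-04]), 'tau': array([-8.00930356e-04, -5.82726967e+01,  2.93058443e+01,  6.99745238e+00,
        6.93249181e-03, -2.06530804e-04]), 'ee_pos': array([ 6.74505979e-01, -4.49419008e-05,  2.25622925e-01]), 'tool_rot': array([[-1.03155109e-04, -9.99998615e-01, -1.66096038e-03],
       [-9.99999983e-01,  1.03403667e-04, -1.49561738e-04],
       [ 1.49733280e-04,  1.66094492e-03, -9.99998609e-01]]), 'wrist_force': array([-0.09452524,  0.54894742,  1.04537625]), 'wrist_torque': array([ 0.0193848 , -0.01416547, -0.0095289 ]), 'gripper_width': 0.08766252032106522}
scene {'camera_matrix': array([[459.8158931 ,   0.        , 275.75921442],
       [  0.        , 459.8158931 , 209.76591391],
       [  0.        ,   0.        ,   1.        ]]), 'cam_to_world': array([[-0.89147329,  0.19861586, -0.40721875,  0.17125749],
       [-0.45253988, -0.34674
[... 432 characters left out ...]
 0.66768508, -0.74443584, -0.82317272],
       [ 0.01470518,  0.74432588,  0.66765466,  0.73774636],
       [ 0.        ,  0.        ,  0.        ,  1.        ]])}
wrist {'camera_matrix': array([[319.38576705,   0.        , 276.21631018],
       [  0.        , 319.38576705, 207.58722138],
       [  0.        ,   0.        ,   1.        ]]), 'cam_to_world': array([[-9.99998944e-01, -1.02134640e-03,  1.03415192e-03,
         6.74603201e-01],
       [ 7.08378102e-04, -9.63744258e-01, -2.66826729e-01,
        -7.06639547e-02],
       [ 1.26918049e-03, -2.66825715e-01,  9.63743963e-01,
         3.82662903e-01],
       [ 0.00000000e+00,  0.00000000e+00,  0.00000000e+00,
         1.00000000e+00]])}
```

View pics/scene0.png

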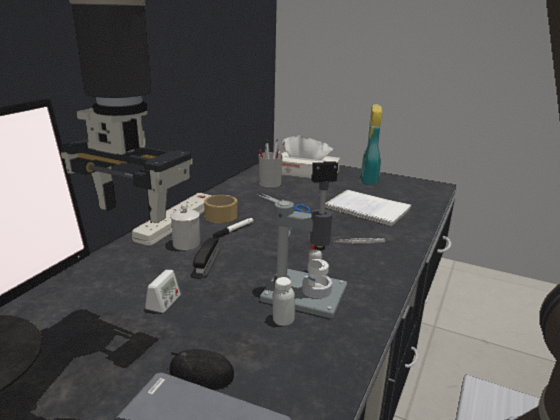

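View pics/side0.png

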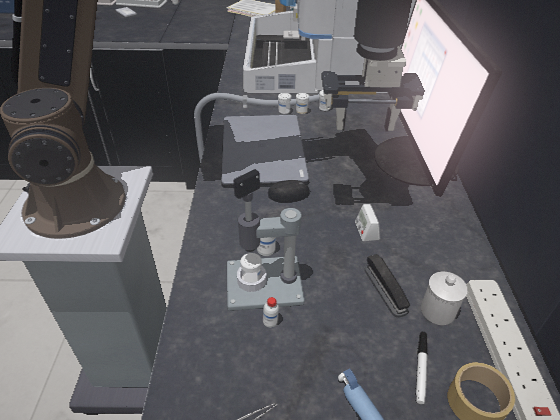

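View pics/wrist0.png

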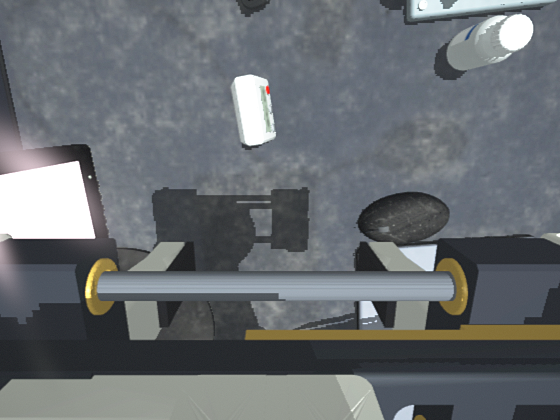

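The scene picture shows the knob at about (324,172) and the plate at about (305,292). In the side picture the knob is at about (247,184) and the plate's corners are around (230,300). I'll zoom in on both.

```bash
python3 - <<'E'
import cv2,numpy as np
a=cv2.imread('pics/scene0.png')[150:335,240:370];b=cv2.imread('pics/side0.png')[160:335,205:325]
cv2.imwrite('pics/z1.png',cv2.resize(a,None,fx=3.2,fy=3.2,interpolation=cv2.INTER_CUBIC))
cv2.imwrite('pics/z2.png',cv2.resize(b,None,fx=3.4,fy=3.4,interpolation=cv2.INTER_CUBIC))
E
```

```text
(no output)
```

View pics/z1.png

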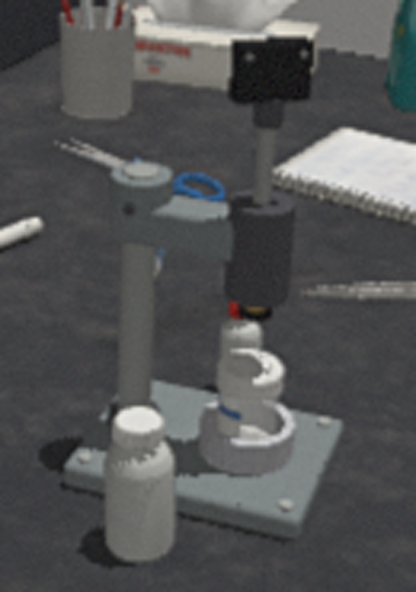

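View pics/z2.png

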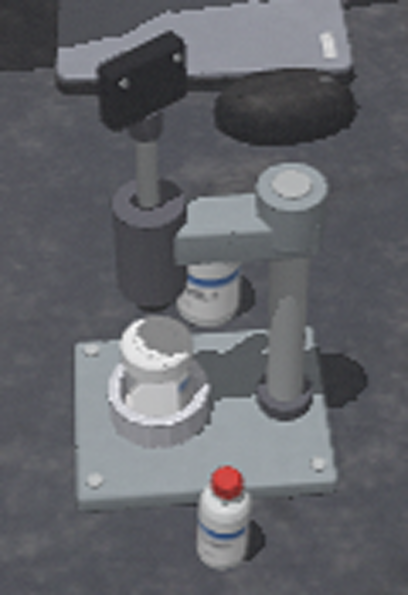

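```bash
cat > h.py <<'E'
from bench import *
import numpy as np, cv2
def ray(n,u,v):
    c=get_calibration(n);K=c['camera_matrix'];T=c['cam_to_world']
    d=np.array([(u-K[0,2])/K[0,0],-(v-K[1,2])/K[1,1],-1]);return T[:3,3],T[:3,:3]@d
def onz(n,u,v,z):
    o,d=ray(n,u,v);return o+d*(z-o[2])/d[2]
def tri(a,b):
    A=np.zeros((3,3));y=np.zeros(3)
    R=[]
    for o,d in(a,b):
        d=d/np.linalg.norm(d);P=np.eye(3)-np.outer(d,d);A+=P;y+=P@o;R.append((P,o))
    x=np.linalg.solve(A,y);return x,[np.linalg.norm(P@(x-o)) for P,o in R]
def proj(n,p):
    c=get_calibration(n);K=c['camera_matrix'];T=c['cam_to_world']
    q=T[:3,:3].T@(np.array(p)-T[:3,3]);return K[0,0]*q[0]/-q[2]+K[0,2],K[1,1]*-q[1]/-q[2]+K[1,2]
E
python3 - <<'E'
from h import *
np.set_printoptions(precision=4,suppress=True)
Z1=lambda u,v:(u/3.2+240-.3,v/3.2+150-.3)
Z2=lambda u,v:(u/3.4+205-.3,v/3.4+160-.3)
for p in [(68,478),(340,420),(297,522),(158,384)]: print('sc',onz('scene',*Z1(*p),.016))
for p in [(76,343),(318,330),(80,497),(335,482)]: print('si',onz('side',*Z2(*p),.016))
for n,w in(('scene',(305,360,155,185)),('side',(225,270,165,200))):
    im=cv2.imread(f'pics/{n}0.png');g=im.max(2)
    m=np.zeros_like(g);x0,x1,y0,y1=w;m[y0:y1,x0:x1]=(g[y0:y1,x0:x1]<45)
    k,l,s,c=cv2.connectedComponentsWithStats(m);i=1+s[1:,4].argmax();print(n,s[i],c[i])
    for r in range(y0,y1):print(''.join('#' if l[r,q]==i else '.' for q in range(x0,x1)))
# knob corners by triangulation scene vs side: sc image: top-left (230,42) top-right(312,38); side TL(100,68) TR(183,32)
# guess scene top front edge / side top edges
print(tri(ray('scene',*Z1(271,70)),ray('side',*Z2(145,82))))
print(tri(ray('scene',*Z1(262,198)),ray('side',*Z2(150,200))))
E
```

```text
sc [ 0.5254 -0.1606  0.016 ]
sc [ 0.4015 -0.3031  0.016 ]
sc [ 0.3875 -0.1857  0.016 ]
sc [ 0.5248 -0.2864  0.016 ]
si [ 0.3876 -0.1913  0.016 ]
si [ 0.5377 -0.1781  0.016 ]
si [ 0.401  -0.3058  0.016 ]
si [ 0.5451 -0.2935  0.016 ]
scene [312 162  26  22 452] [324.4845 172.1947]
.......................................................
.......................................................
.......................................................
.......................................................
.......................................................
.......................................................
.......................................................
...................####.##..##.........................
.........#...#....##############.......................
........#########################......................
........#####################..##......................
........####..###############...#......................
........###....##############..##......................
........####...##################......................
........#########################...
[... 2034 characters left out ...]
...#..................
...............#...#..##..#..................
...............#.....##.##...................
...............#......####...................
................#.###.##.....................
................###..#.......................
...................#.........................
.............................................
.............................................
.............................................
.............................................
(array([ 0.4433, -0.2428,  0.2664]), [np.float64(6.8630238398232e-05), np.float64(6.863023839832182e-05)])
(array([ 0.4432, -0.2429,  0.1878]), [np.float64(0.00029248412808127597), np.float64(0.00029248412808119493)])
```

```bash
python3 - <<'E'
import cv2
a=cv2.imread('pics/scene0.png')[155:195,300:350];b=cv2.imread('pics/side0.png')[162:205,225:270]
a=cv2.convertScaleAbs(a,alpha=2.5);b=cv2.convertScaleAbs(b,alpha=2.5)
c=cv2.hconcat([cv2.resize(a,(450,360),interpolation=0)[:360],cv2.resize(b,(360,344),interpolation=0)[:344].copy() if 0 else cv2.copyMakeBorder(cv2.resize(b,(340,344),interpolation=0)[:, :340],0,16,0,0,0)])
cv2.imwrite('pics/z3.png',c)
E
```

```text
(no output)
```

View pics/z3.png

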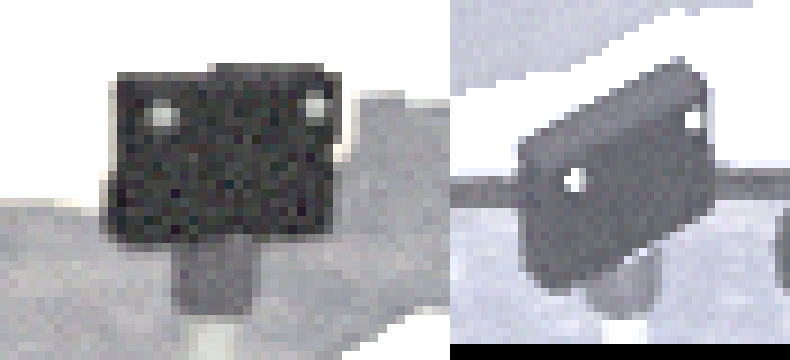

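```bash
python3 - <<'E'
from h import *
np.set_printoptions(precision=4,suppress=True)
def L(n,a,b,z):
    p,q=onz(n,*a,z),onz(n,*b,z);d=q-p;print(n,p,q,np.linalg.norm(d),np.degrees(np.arctan2(d[1],d[0])))
S=lambda u,v:(225+u/7.556-.3,162+v/8-.3)
C=lambda u,v:(300+u/9-.3,155+v/9-.3)
L('side',S(123,180),S(245,120),.277)
L('side',S(105,290),S(260,215),.249)
L('side',S(72,150),S(235,62),.285)
L('scene',C(160,115),C(318,105),.277)
L('scene',C(108,240),C(330,235),.249)
E
```

```text
side [ 0.4344 -0.2571  0.277 ] [ 0.4595 -0.237   0.277 ] 0.03212184083530394 38.71858250797091
side [ 0.4292 -0.2587  0.249 ] [ 0.462  -0.2337  0.249 ] 0.04115752620190962 37.28823040183669
side [ 0.424  -0.2576  0.285 ] [ 0.4571 -0.2279  0.285 ] 0.04442349177379658 42.01739876988532
scene [ 0.4511 -0.2278  0.277 ] [ 0.4264 -0.2498  0.277 ] 0.033137153268138986 -138.3482840285831
scene [ 0.4608 -0.2283  0.249 ] [ 0.4231 -0.2538  0.249 ] 0.04550148161341865 -145.93066649580524
```

{"api": "move_arm", "payload": {"xyz": [[0,0,-0.2],[0,0,-0.45],[1,1,-0.45],[1,1,-0.45],[1,1,-0.45],[1,1,-0.45],[1,1,-0.45],[1,1,-0.45],[1,1,-0.45],[1,1,-0.45],[1,1,-0.45],[1,1,-0.45]], "delta_rot": [[0,0,0],[0,0,0],[0,0,0.278],[0,0,0.278],[0,0,0.278],[0,0,0.278],[0,0,0.278],[0,0,0.278],[0,0,0.278],[0,0,0.278],[0,0,0.278],[0,0,0.278]], "jaw": [1,1,1,1,1,1,1,1,1,1,1,1]}}

```text
t: 1.15
ee_pos: [0.475, -0.2001, 0.3167]
tool_rot: [[-0.766, -0.642, 0.001], [-0.642, 0.766, 0.0], [-0.0, -0.0, -1.0]]
wrist_force: [0.4, 0.0, 0.1]
gripper_width: 0.0872
```

```bash
python3 - <<'E'
from h import *
np.set_printoptions(precision=4,suppress=True)
s=observe();print(s['t'],s['qpos'],s['qd'],s['ee_pos'],s['tool_rot'],s['wrist_force'])
cv2.imwrite('pics/w1.png',capture('wrist')[:,:,::-1])
T=s['tool_rot'];d=np.array([.443,-.243,.33])-s['ee_pos'];print(T.T@d/.2)
E
```

```text
1.15 [-0.0176  0.0444 -0.1842 -0.0001 -1.3417 -0.8555] [ 0.0189  0.0177  0.0056 -0.0014  0.0009  0.0002] [ 0.475  -0.2001  0.3167] [[-0.7663 -0.6425  0.0005]
 [-0.6425  0.7663  0.0001]
 [-0.0005 -0.0002 -1.    ]] [0.4433 0.021  0.1027]
[ 0.2602 -0.0616 -0.0668]
```

View pics/w1.png

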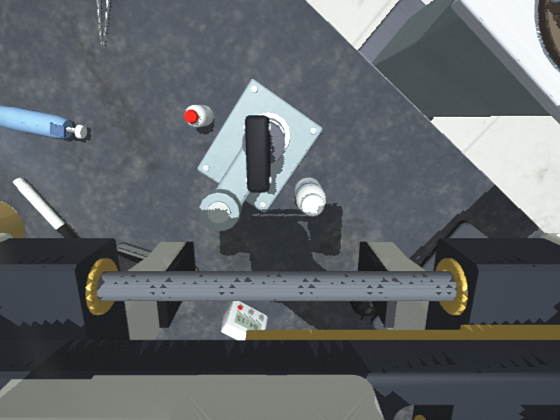

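The bar shows as a dark upright rectangle at about (246–271, 116–192), so the jaws are already nearly in line with it. I'll measure its axis at the top face.

```bash
python3 - <<'E'
from h import *
np.set_printoptions(precision=4,suppress=True)
im=cv2.imread('pics/w1.png');g=im.max(2)
c=im[105:205,225:300];cv2.imwrite('pics/z4.png',cv2.resize(cv2.convertScaleAbs(c,alpha=2),None,fx=6,fy=5.8,interpolation=0))
m=np.zeros_like(g);m[105:205,235:285]=(g[105:205,235:285]<50)
k,l,s,c=cv2.connectedComponentsWithStats(m);i=1+s[1:,4].argmax();print(s[i],c[i])
for r in range(112,196,4):
    q=np.where(l[r]==i)[0];
    if len(q):print(r,q.min(),q.max(),onz('wrist',q.min(),r,.285)[:2],onz('wrist',q.max(),r,.285)[:2])
E
```

```text
[246 116  25  76 427] [259.9789 154.6909]
116 249 263 [ 0.4288 -0.2577] [ 0.4237 -0.2516]
120 246 267 [ 0.4316 -0.2576] [ 0.4239 -0.2484]
124 246 267 [ 0.4333 -0.2562] [ 0.4256 -0.247 ]
128 246 267 [ 0.435  -0.2548] [ 0.4273 -0.2456]
132 246 268 [ 0.4368 -0.2535] [ 0.4286 -0.2438]
136 246 269 [ 0.4385 -0.2521] [ 0.43   -0.2419]
140 246 269 [ 0.4403 -0.2506] [ 0.4317 -0.2405]
144 246 269 [ 0.4421 -0.2492] [ 0.4335 -0.239 ]
148 246 269 [ 0.4439 -0.2478] [ 0.4353 -0.2376]
152 246 269 [ 0.4457 -0.2464] [ 0.437  -0.2361]
156 247 269 [ 0.4471 -0.2445] [ 0.4388 -0.2346]
160 247 270 [ 0.4489 -0.243 ] [ 0.4402 -0.2327]
164 247 269 [ 0.4508 -0.2416] [ 0.4424 -0.2316]
168 247 269 [ 0.4526 -0.2401] [ 0.4442 -0.2301]
172 248 269 [ 0.4541 -0.2381] [ 0.4461 -0.2286]
176 247 268 [ 0.4563 -0.2371] [ 0.4483 -0.2275]
180 248 267 [ 0.4578 -0.2351] [ 0.4506 -0.2264]
184 248 268 [ 0.4597 -0.2336] [ 0.452  -0.2244]
188 248 268 [ 0.4617 -0.2321] [ 0.4539 -0.2229]
```

View pics/z4.png

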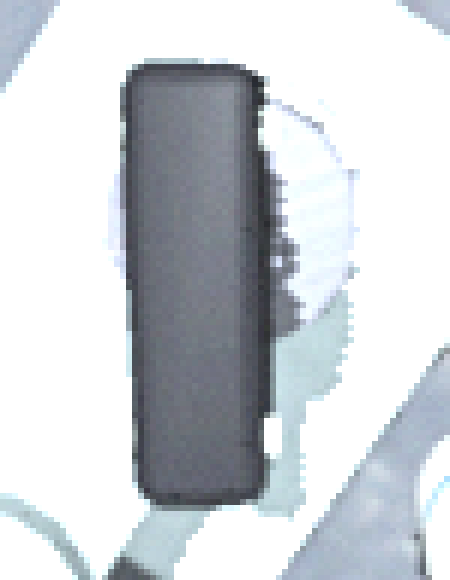

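{"api": "move_arm", "payload": {"xyz": [[0.26,-0.06,0],[0.26,-0.06,0],[0.26,-0.06,0.1],[0.26,-0.06,0.2],[0.26,-0.06,0.28],[0.26,-0.06,0.31],[0.26,-0.06,0.31],[0.26,-0.06,0.31]], "delta_rot": [[0,0,0],[0,0,0],[0,0,0],[0,0,0],[0,0,0],[0,0,0],[0,0,0],[0,0,0]], "jaw": [0.6,0.6,0.6,0.5,0.5,0.5,0.5,0.5]}}

```text
t: 1.87
ee_pos: [0.4435, -0.2424, 0.2548]
tool_rot: [[-0.766, -0.643, -0.001], [-0.643, 0.766, -0.0], [0.001, 0.0, -1.0]]
wrist_force: [-0.4, 0.5, 0.2]
gripper_width: 0.0449
```

```bash
python3 - <<'E'
from h import *
np.set_printoptions(precision=4,suppress=True)
s=observe();print(s['t'],s['ee_pos'],s['wrist_force'],s['gripper_width'])
a=capture('wrist')[:,:,::-1];b=cv2.resize(capture('side')[150:290,200:340,::-1],(420,420))
cv2.imwrite('pics/w2.png',cv2.resize(cv2.hconcat([a,b]),(800,343)))
E
```

```text
1.8667 [ 0.4435 -0.2424  0.2548] [-0.3595  0.4628  0.241 ] 0.044911574968705
```

View pics/w2.png

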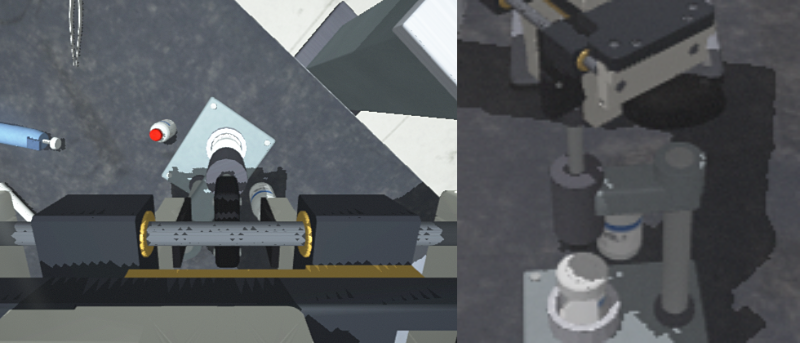

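The bar sits between the open fingers, slightly left of their middle. Closing now.

{"api": "move_arm", "payload": {"xyz": [[0,0,0],[0,0,0],[0,0,0],[0,0,0],[0,0,0],[0,0,0]], "delta_rot": [[0,0,0],[0,0,0],[0,0,0],[0,0,0],[0,0,0],[0,0,0]], "jaw": [0.2,0.1,0.05,0.05,0.05,0.05], "force": 40}}

```text
t: 2.47
ee_pos: [0.4426, -0.2423, 0.2547]
tool_rot: [[-0.766, -0.642, -0.0], [-0.642, 0.766, 0.001], [-0.0, 0.001, -1.0]]
wrist_force: [-2.1, 2.3, 1.7]
gripper_width: 0.0138
```

```bash
cat > st.py <<'E'
from h import *
np.set_printoptions(precision=4,suppress=True)
s=observe();print(s['t'],s['ee_pos'],s['wrist_force'],s['wrist_torque'],s['gripper_width'], 'tool',s['tool_rot'].T@s['wrist_force'],np.degrees(np.arctan2(s['tool_rot'][1,1],s['tool_rot'][0,1])))
E
python3 st.py
```

```text
2.4667 [ 0.4426 -0.2423  0.2547] [-2.055   2.2744  1.7364] [0.7003 0.3668 0.0329] 0.013831609647352147 tool [ 0.1142  3.064  -1.7348] 129.959708838948
```

{"api": "move_arm", "payload": {"xyz": [[0,0,0.02],[0,0,0.04],[0,0,0.06],[0,0,0.08],[0,0,0.08],[0,0,0.08]], "delta_rot": [[0,0,0],[0,0,0],[0,0,0],[0,0,0],[0,0,0],[0,0,0]], "jaw": [0.05,0.05,0.05,0.05,0.05,0.05]}}

```text
t: 2.97
ee_pos: [0.4426, -0.2424, 0.2382]
tool_rot: [[-0.767, -0.642, -0.001], [-0.642, 0.767, 0.001], [0.0, 0.001, -1.0]]
wrist_force: [-0.6, 1.4, -1.2]
gripper_width: 0.0135
```

```bash
python3 st.py
```

```text
2.9667 [ 0.4426 -0.2424  0.2382] [-0.6073  1.3645 -1.1683] [0.7059 0.1031 0.0231] 0.013478271619938826 tool [-0.4109  1.435   1.1694] 129.954334918775
```

{"api": "move_arm", "payload": {"xyz": [[0,0,0.005],[0,0,0.01],[0,0,0.015]], "delta_rot": [[0,0,0],[0,0,0],[0,0,0]], "jaw": [0.05,0.05,0.05]}}

```text
t: 3.22
ee_pos: [0.4426, -0.2424, 0.236]
tool_rot: [[-0.766, -0.642, -0.0], [-0.642, 0.766, 0.0], [-0.0, 0.0, -1.0]]
wrist_force: [-3.0, 5.0, 5.5]
gripper_width: 0.0134
```

```bash
python3 st.py;python3 - <<'E'
from h import *
b=cv2.resize(capture('side')[160:300,205:305,::-1],(400,560))
cv2.imwrite('pics/s3.png',b)
E
```

```text
3.2167 [ 0.4426 -0.2424  0.236 ] [-3.0396  4.9567  5.54  ] [1.671  1.0295 0.0556] 0.013433120389360342 tool [-0.8549  5.7527 -5.5385] 129.96788187415686
```

View pics/s3.png

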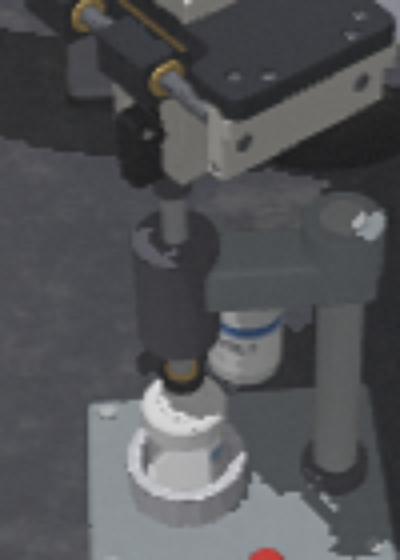

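{"api": "move_arm", "payload": {"xyz": [[0,0.002,0.005],[0,0.002,0.01]], "delta_rot": [[0,0,0],[0,0,0]], "jaw": [0.05,0.05]}}

```text
t: 3.43
ee_pos: [0.4426, -0.2424, 0.2341]
tool_rot: [[-0.766, -0.642, 0.0], [-0.642, 0.766, -0.0], [-0.0, -0.001, -1.0]]
wrist_force: [-2.5, 2.3, 4.7]
gripper_width: 0.0133
```

```bash
python3 st.py
```

```text
3.4333 [ 0.4426 -0.2424  0.2341] [-2.5157  2.2802  4.7491] [ 1.1821  0.871  -0.024 ] 0.013257811559159718 tool [ 0.463   3.3609 -4.751 ] 129.96646493285792
```

{"api": "move_arm", "payload": {"xyz": [[0,0,0.005],[0,0,0.01]], "delta_rot": [[0,0,0],[0,0,0]], "jaw": [0.05,0.05]}}

```text
t: 3.6
ee_pos: [0.4426, -0.2424, 0.2321]
tool_rot: [[-0.766, -0.642, 0.0], [-0.642, 0.766, -0.0], [-0.0, -0.0, -1.0]]
wrist_force: [-2.3, 3.0, 5.3]
gripper_width: 0.0134
```

```bash
python3 st.py
```

```text
3.6 [ 0.4426 -0.2424  0.2321] [-2.3176  2.9705  5.3262] [ 1.2574  0.8703 -0.0258] 0.01343767106148561 tool [-0.1324  3.7629 -5.328 ] 129.96628424545756
```

{"api": "move_arm", "payload": {"xyz": [[0,0,0.005],[0,0,0.01]], "delta_rot": [[0,0,0],[0,0,0]], "jaw": [0.05,0.05]}}

```text
t: 3.77
ee_pos: [0.4426, -0.2424, 0.2301]
tool_rot: [[-0.766, -0.642, 0.0], [-0.642, 0.766, -0.0], [-0.0, -0.0, -1.0]]
wrist_force: [-3.5, 3.3, 5.6]
gripper_width: 0.014
```

{"api": "move_arm", "payload": {"xyz": [[0,0,0.005],[0,0,0.01]], "delta_rot": [[0,0,0],[0,0,0]], "jaw": [0.05,0.05]}}

```text
t: 3.93
ee_pos: [0.4426, -0.2424, 0.2281]
tool_rot: [[-0.766, -0.642, 0.0], [-0.642, 0.766, -0.0], [-0.0, -0.0, -1.0]]
wrist_force: [-2.5, 4.1, 5.1]
gripper_width: 0.0137
```

{"api": "move_arm", "payload": {"xyz": [[0,0,0.005],[0,0,0.01]], "delta_rot": [[0,0,0],[0,0,0]], "jaw": [0.05,0.05]}}

```text
t: 4.1
ee_pos: [0.4426, -0.2424, 0.2261]
tool_rot: [[-0.766, -0.642, 0.0], [-0.642, 0.766, -0.0], [-0.0, -0.0, -1.0]]
wrist_force: [-1.9, 3.4, 5.4]
gripper_width: 0.0138
```

{"api": "move_arm", "payload": {"xyz": [[0,0,0.005],[0,0,0.01]], "delta_rot": [[0,0,0],[0,0,0]], "jaw": [0.05,0.05]}}

```text
t: 4.27
ee_pos: [0.4426, -0.2424, 0.2241]
tool_rot: [[-0.766, -0.642, 0.0], [-0.642, 0.766, -0.0], [-0.0, -0.0, -1.0]]
wrist_force: [-2.4, 3.2, 5.4]
gripper_width: 0.0137
```

{"api": "move_arm", "payload": {"xyz": [[0,0,0.005],[0,0,0.01]], "delta_rot": [[0,0,0],[0,0,0]], "jaw": [0.05,0.05]}}

```text
t: 4.43
ee_pos: [0.4426, -0.2424, 0.2221]
tool_rot: [[-0.766, -0.642, 0.0], [-0.642, 0.766, -0.0], [-0.0, -0.001, -1.0]]
wrist_force: [-2.3, 3.5, 5.6]
gripper_width: 0.0139
```

{"api": "move_arm", "payload": {"xyz": [[0,0,0.005],[0,0,0.01]], "delta_rot": [[0,0,0],[0,0,0]], "jaw": [0.05,0.05]}}

```text
t: 4.6
ee_pos: [0.4426, -0.2424, 0.2201]
tool_rot: [[-0.766, -0.642, 0.0], [-0.642, 0.766, -0.0], [-0.0, -0.0, -1.0]]
wrist_force: [-2.9, 4.2, 6.5]
gripper_width: 0.0139
```

```bash
python3 st.py;python3 - <<'E'
from h import *
b=cv2.resize(capture('side')[160:300,205:305,::-1],(400,560))
cv2.imwrite('pics/s4.png',b)
E
```

```text
4.6 [ 0.4426 -0.2424  0.2201] [-2.8984  4.2266  6.4914] [1.399  0.9923 0.0287] 0.013881451175879534 tool [-0.4939  5.0981 -6.4937] 129.96588501756005
```

View pics/s4.png

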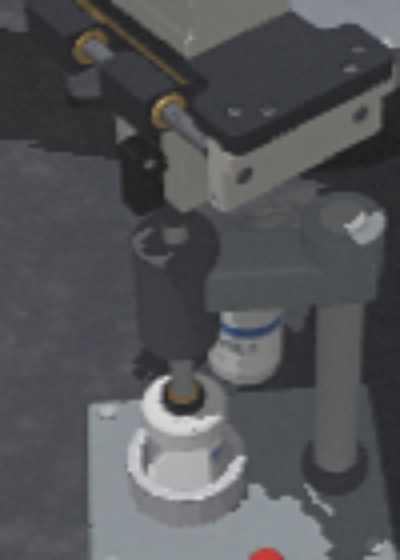

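{"api": "move_arm", "payload": {"xyz": [[0,0,0.003],[0,0,0.006]], "delta_rot": [[0,0,0],[0,0,0]], "jaw": [0.05,0.05]}}

```text
t: 4.82
ee_pos: [0.4426, -0.2424, 0.2192]
tool_rot: [[-0.766, -0.642, 0.0], [-0.642, 0.766, -0.0], [-0.0, -0.001, -1.0]]
wrist_force: [-4.2, 4.5, 7.8]
gripper_width: 0.0139
```

{"api": "move_arm", "payload": {"xyz": [[0,0,0.003],[0,0,0.006]], "delta_rot": [[0,0,0],[0,0,0]], "jaw": [0.05,0.05]}}

```text
t: 4.98
ee_pos: [0.4427, -0.2424, 0.2183]
tool_rot: [[-0.766, -0.642, 0.001], [-0.642, 0.766, -0.001], [-0.0, -0.001, -1.0]]
wrist_force: [-4.3, 4.7, 11.1]
gripper_width: 0.0131
```

{"api": "move_arm", "payload": {"xyz": [[0,0,0.003],[0,0,0.006],[0,0,0.006],[0,0,0.006]], "delta_rot": [[0,0,0],[0,0,0],[0,0,0],[0,0,0]], "jaw": [0.05,0.05,0.05,0.05]}}

```text
t: 5.32
ee_pos: [0.4427, -0.2424, 0.2174]
tool_rot: [[-0.766, -0.642, 0.001], [-0.642, 0.766, -0.001], [-0.0, -0.001, -1.0]]
wrist_force: [-4.9, 5.5, 11.3]
gripper_width: 0.0137
```

```bash
python3 st.py
```

```text
5.3167 [ 0.4427 -0.2424  0.2174] [-4.8842  5.5394 11.3126] [ 2.0844  1.7637 -0.0106] 0.01373378176954656 tool [  0.1802   7.3712 -11.3202] 129.97813271041673
```

{"api": "move_arm", "payload": {"xyz": [[0,0,0],[0,0,0],[0,0,0],[0,0,0],[0,0,0],[0,0,0],[0,0,0]], "delta_rot": [[0,0,0.02],[0,0,0.04],[0,0,0.06],[0,0,0.08],[0,0,0.1],[0,0,0.12],[0,0,0.12]], "jaw": [0.05,0.05,0.05,0.05,0.05,0.05,0.05]}}

```text
t: 5.9
ee_pos: [0.4426, -0.2423, 0.2174]
tool_rot: [[-0.95, -0.312, 0.001], [-0.312, 0.95, -0.0], [-0.001, -0.001, -1.0]]
wrist_force: [-5.6, 5.3, 11.8]
gripper_width: 0.0134
```

```bash
python3 st.py
```

```text
5.9 [ 0.4426 -0.2423  0.2174] [-5.5657  5.3371 11.7906] [ 2.3495  1.8903 -0.063 ] 0.013374882733767062 tool [  3.6181   6.7986 -11.7969] 108.15274681841653
```

{"api": "move_arm", "payload": {"xyz": [[0,0,0],[0,0,0],[0,0,0],[0,0,0],[0,0,0],[0,0,0],[0,0,0],[0,0,0]], "delta_rot": [[0,0,0.02],[0,0,0.04],[0,0,0.06],[0,0,0.08],[0,0,0.1],[0,0,0.12],[0,0,0.14],[0,0,0.14]], "jaw": [0.05,0.05,0.05,0.05,0.05,0.05,0.05,0.05]}}

```text
t: 6.57
ee_pos: [0.4426, -0.2422, 0.2173]
tool_rot: [[-0.992, 0.123, 0.001], [0.123, 0.992, -0.0], [-0.001, -0.0, -1.0]]
wrist_force: [-5.6, 7.5, 12.8]
gripper_width: 0.0135
```

```bash
python3 st.py
```

```text
6.5667 [ 0.4426 -0.2422  0.2173] [-5.5839  7.5019 12.7689] [ 2.3682  1.8017 -0.1001] 0.013473894286744819 tool [  6.4501   6.7589 -12.7757] 82.96251363116536
```

{"api": "move_arm", "payload": {"xyz": [[0,0,0],[0,0,0],[0,0,0],[0,0,0],[0,0,0],[0,0,0],[0,0,0],[0,0,0],[0,0,0]], "delta_rot": [[0,0,0.02],[0,0,0.04],[0,0,0.06],[0,0,0.08],[0,0,0.1],[0,0,0.12],[0,0,0.135],[0,0,0.15],[0,0,0.15]], "jaw": [0.05,0.05,0.05,0.05,0.05,0.05,0.05,0.05,0.05]}}

```text
t: 7.32
ee_pos: [0.4427, -0.242, 0.2173]
tool_rot: [[-0.829, 0.559, 0.001], [0.559, 0.829, 0.0], [-0.001, 0.001, -1.0]]
wrist_force: [-5.3, 8.8, 13.2]
gripper_width: 0.0135
```

```bash
python3 st.py
```

```text
7.3167 [ 0.4427 -0.242   0.2173] [-5.2612  8.7672 13.2204] [ 2.8088  1.7488 -0.0881] 0.013482377800961481 tool [  9.2521   4.3373 -13.2254] 56.021790925571615
```

{"api": "move_arm", "payload": {"xyz": [[0,0,0],[0,0,0],[0,0,0],[0,0,0]], "delta_rot": [[0,0,0.01],[0,0,0.02],[0,0,0.03],[0,0,0.03]], "jaw": [0.05,0.05,0.05,0.05]}}

```text
t: 7.65
ee_pos: [0.4429, -0.2421, 0.2174]
tool_rot: [[-0.775, 0.632, 0.001], [0.632, 0.775, -0.0], [-0.001, 0.0, -1.0]]
wrist_force: [-3.8, 7.3, 11.9]
gripper_width: 0.0146
```

```bash
python3 st.py
```

```text
7.65 [ 0.4429 -0.2421  0.2174] [-3.8208  7.3008 11.8659] [2.6166 1.5408 1.1296] 0.014597217954893976 tool [  7.5619   3.2453 -11.8737] 50.78824925643958
```

{"api": "move_arm", "payload": {"xyz": [[0,0,0],[0,0,0],[0,0,0],[0,0,0],[0,0,0],[0,0,0],[0,0,0]], "delta_rot": [[0,0,-0.01],[0,0,-0.01],[0,0,-0.01],[0,0,-0.01],[0,0,-0.01],[0,0,-0.01],[0,0,-0.01]], "jaw": [0.05,0.05,0.3,0.5,0.5,0.5,0.5]}}

```text
t: 8.23
ee_pos: [0.4426, -0.2425, 0.2158]
tool_rot: [[-0.794, 0.608, -0.0], [0.608, 0.794, -0.0], [0.0, -0.0, -1.0]]
wrist_force: [-0.2, 0.2, 0.4]
gripper_width: 0.0411
```

```bash
python3 st.py; python3 - <<'E'
from h import *
cv2.imwrite('pics/w5.png',capture('wrist')[:,:,::-1])
E
```

```text
8.2333 [ 0.4426 -0.2425  0.2158] [-0.2076  0.218   0.3714] [-0.1075 -0.0951  0.0362] 0.04110791480669558 tool [ 0.2975  0.0467 -0.3714] 52.54860939646306
```

View pics/w5.png

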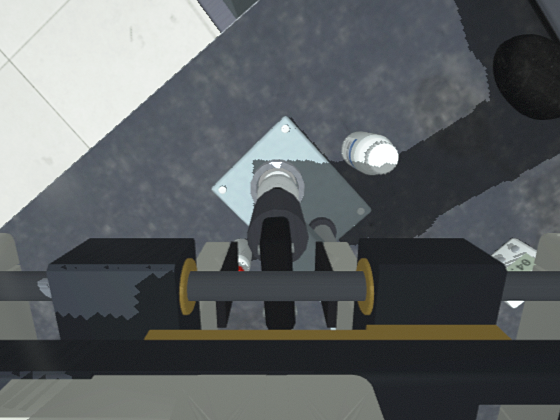

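The fingers are open and clear of the bar, which stands at about (278,270) between them. Next I retreat straight up.

{"api": "move_arm", "payload": {"xyz": [[0,0,-0.05],[0,0,-0.15],[0,0,-0.3],[0,0,-0.5],[0,0,-0.6],[0,0,-0.6],[0,0,-0.6]], "delta_rot": [[0,0,0],[0,0,0],[0,0,0],[0,0,0],[0,0,0],[0,0,0],[0,0,0]], "jaw": [0.5,0.5,0.5,0.5,0.5,0.5,0.5]}}

```text
t: 8.87
ee_pos: [0.4431, -0.2424, 0.338]
tool_rot: [[-0.794, 0.608, 0.003], [0.608, 0.794, -0.001], [-0.003, 0.002, -1.0]]
wrist_force: [-0.6, -0.4, -1.4]
gripper_width: 0.0436
```

```bash
python3 st.py; python3 - <<'E'
from h import *
w=capture('wrist')[:,:,::-1].copy();cv2.imwrite('pics/w6.png',w)
si=capture('side')[:,:,::-1];sc=capture('scene')[:,:,::-1];cv2.imwrite('pics/si6.png',si);cv2.imwrite('pics/sc6.png',sc)
a=cv2.resize(sc[150:335,240:370],(400,569));b=cv2.resize(si[160:335,205:325],(390,569))
cv2.imwrite('pics/z6.png',cv2.hconcat([a,b]))
E
```

```text
8.8667 [ 0.4431 -0.2424  0.338 ] [-0.6116 -0.3682 -1.3587] [-0.0877 -0.0625  0.0254] 0.043629514967889665 tool [ 0.2658 -0.6664  1.3568] 52.55649853386058
```

View pics/z6.png

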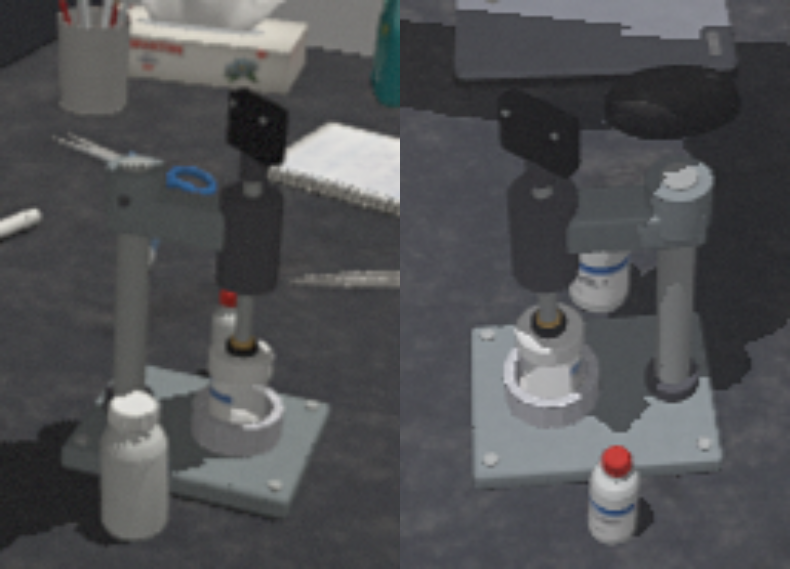

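View pics/w6.png

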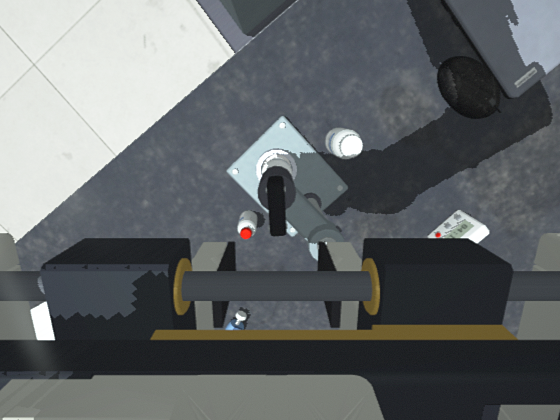

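The rod has stayed down. The foot sits on the lid with its brass neck still showing, so it isn't squashed home. The bar still lies across the jaw direction, at its end stop, and both bottles look unmoved. Before handing in I'll check the bar's angle and the bottles in numbers.

```bash
python3 - <<'E'
from h import *
im=cv2.imread('pics/w6.png');g=im.max(2)
P=[]
for r in range(190,231,4):
    q=np.where(g[r,255:295]<55)[0]+255
    P.append([onz('wrist',q.min(),r,.2505)[:2],onz('wrist',q.max(),r,.2505)[:2]])
P=np.array(P)
for k in(0,1):
    d=P[-1,k]-P[0,k];print(np.degrees(np.arctan2(d[1],d[0])))
for n,x in(('scene','sc'),('side','si')):
    a=cv2.imread(f'pics/{n}0.png').astype(np.float32);b=cv2.imread(f'pics/{x}6.png').astype(np.float32)
    for nm,(y0,y1,x0,x1) in {'scene':{'bottle':(276,328,268,300)},'side':{'dropper':(295,330,258,285)}}[n].items():
        A,B=[cv2.cvtColor(i[y0:y1,x0:x1],cv2.COLOR_BGR2GRAY) for i in(a,b)]
        print(nm,cv2.phaseCorrelate(A,B))
close_job()
E
```

```text
-33.719974201173834
-34.356837429977226
bottle ((-0.018956900948094102, 0.17533579707303915), 0.8443584210342832)
dropper ((0.4051419311261011, -0.07075922256072431), 0.9911515528773084)
the job is handed in; nothing more can be done
```

The depth stop is set, the knob is locked, and I handed the job in at about 9 s of the 32 s allowed; no verdict was reported.

- **Finding the lid:** I gripped the winged knob and pushed the rod down in small steps. Moving it took a steady 5–5.5 N until the foot met the lid at about 34–35 mm of travel. I then pressed on about 2.5–3 mm more, so the spring was in about half-way. Wrist force was about 11–13 N, so I estimate 6–8 N on the foot.
- **Locking:** I turned the knob clockwise until the twisting moment rose sharply to 1.1 N m, which I took as the end stop. I then eased the turn back about 2°, opened the fingers and lifted clear.
- **Rod and foot:** The last pictures show the rod still down after release, with the foot on the lid and its neck still showing. I did not measure the foot's force after letting go.
- **Bystanders:** The bottle and the dropper bottle each shifted by less than half a pixel between the first and last pictures.
- **Check that disagrees:** The last picture puts the knob's total turn at about 74–75° (1.30 rad), but the arm's own turn reading was about 79°. The picture figure is less certain because of side-face shading and the assumed height. Both readings are past the 1.15 rad locking point.
- **Sideways force:** There was a side load of about 6–10 N on the wrist during the turn, from a slight misalignment with the rod. It went away when I let go.

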